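# Rebuild the radio stack under the shelf

### The arm

A 7-joint arm with a two-finger parallel gripper is mounted at the origin on the work surface. World frame = base frame: x ahead of the robot, y to its left, z up, the work surface at z = 0. Lengths are in m, angles in rad, forces in N, time in s.
With the tool pointing down it reaches from about 0.4 to 0.85 m from the base axis. Payload 10.4 kg.
Tool frame: the origin (TCP) lies between the finger pads, 19 mm behind the fingertips; this is the grasp point; z points along the fingers, y is the direction in which the jaws open and shut (so a half turn about z gives the same grasp; the last joint's range is limited). The gripper opens to 87 mm and grips with 3 to 60 N. Pads are 19 mm wide; open, the fingers measure 117 mm over their backs; the gripper's body (75 mm by 190 mm) begins 51 mm behind the grasp point.
Start: joints at [-1.162, 0.332, -0.065, 1.46, 0.022, 1.35, -0.088], TCP at [0.262, 0.568, 0.241] pointing down, gripper open.
Joint ranges: [-2.6, 2.6], [-0.5, 2.12], [-1.47, 1.34], [0.16, 2.42], [-1.27, 4.41], [0.06, 2.06], [-2.6, 2.6]. Speed limits (rad/s): [2.22, 2.22, 2.79, 2.79, 3.14, 3.14, 3.14].

### API

Orientations are given as a unit quaternion [x, y, z, w].
In Python, from bench import r, eyes, job gives the robot as it stands. The module is installed in compiled form; this text tells all that it offers.
- The arm moves only by the tool play_rows, never from a script. Its argument "motion" is a list of rows, each a list of 7 numbers: the shift along the tool's x, y, z as a fraction of full scale, then the turn, a rotation vector about the tool's x, y, z as a fraction of full scale, then the opening in per cent of the stroke, from 0 (shut) to 100 (fully open). A call has 1 to 5 rows; each row is the pose to reach, as a shift and turn from the pose commanded when the call began, along the tool's axes at that moment; what a row does not reach only later rows make up. Full scale, the value 1, is 0.2 m for a shift and 90 degrees for a turn. A row lasts 1/8 s, in which the tool goes at most 62.5 mm and 10.7 degrees, less where a joint would pass 70% of its speed; a pose out of reach is approached as far as the arm can. A call with a number of a shift or a turn outside -1 to 1 is refused whole. A call with a gripper value outside its range is refused whole. The fingers move at their own pace and stop on an object; "squeeze" is the grip in N (left out, the last holds). Time passes only in rows, so rows that repeat a pose let the fingers close. It gives the time, the measured TCP pose, the force and the opening at its end, in the units of the state.
- r.read_state(): the state, without advancing time (a new reading comes with each control period).
- eyes.camera(name): name is "scene" or "top"; returns a dict with "image" (420x560x3 uint8, red, green, blue), "mtx" (3x3 intrinsics, pixels), "dist" ([k1, k2, p1, p2, k3] as OpenCV has them; the pictures are not rectified), "R" (3x3) and "t" (3): a world point X has camera coordinates R X + t. Camera axes: x right, y down, z forward; pixel columns grow to the right and rows downward; lengths in m; the calibration is good to about 2 mm. A picture is of the moment at which its call begins. There is no depth.
- job.close_job(): hands the job in, once; it reports no verdict.
Trained networks look in a picture, given as the dict that the camera call returned (one of the last four; its "shot" number tells which), for a name from the list of things; names that differ only in an ending like _2 or _b are one class to them, and where a whole thing is asked for, a point or a joint stands for the part that bears it (a point fixed in the world has none). Each returns a list of dicts, best first, with "p" (0 to 1); they miss things now and then, are a little off and sometimes report something else, mostly with a low value. They report only what shows in the picture. A call takes as long as a camera call. They do not tell look-alikes from the thing itself.
- eyes.regions_of(picture, label): "region" (420x560 bool, what is visible of it) and "xy" ([column, row] in pixels, amid what is visible of it).
- eyes.landmark_of(picture, label): "xy" ([column, row] in pixels: a listed point, or the origin of a listed thing).
The state is a dict: "time": time; "joint_positions": joint angles; "joint_vel": joint speeds; "joint_torque": joint torques, N m; "ee_pos": TCP position; "eef_rot": TCP orientation; "ft_force": force on the tool from outside, world axes, zero at the start; "torque": the same for the moment, N m; "width": finger opening in m.
Only numpy, scipy, OpenCV 4.12 (cv2) and the standard library are available. Lean on these libraries where they do the work, as an engineer would, in place of code of your own. Each camera call takes 0.05 s, during which the arm holds its last target. There are 200 camera calls.

### The job

Take the desk microphone off the amplifier under the white shelf and stand it upright in the middle of the round cork mat. Then stack the two loose units under the shelf: first the larger one, centred on the amplifier's top with its long side running front to back square with the amplifier, and on it the smaller one, centred and square in the same way. Set everything down gently, without dropping it, and leave the other things where they are.

Things in the scene. Friction and masses are not known exactly. Their poses are not given: they have to be found in the camera images.
- rack: Fixed: dark amplifier case, 130 mm deep (x) x 150 mm wide (y) x 60 mm high, under a narrow white shelf on two posts (30 mm square, at x = -10, y = -140 and +140 mm; feet 90 mm long in x, 12 mm high). Origin on the desk under the amplifier's centre; z up; its x (front to back) points forward and left, yaw 0.95 to 1.25 rad, so its front (-x) faces the robot's right.
- shelf_edge (a point): Middle of the lower front (-x) edge of the shelf board: x = -45 mm from the rack's origin, 310 mm above the desk. Board 60 mm deep (x -45 to +15), 310 mm long, 18 mm thick, gear on it up to 365 mm high. It roofs the amplifier's middle: a tool pointing straight down cannot work there; one leaning back to -x by about 40 degrees, fingers closing along y, fits.
- amp_top (a point): Centre of the amplifier's flat top, 60 mm above the desk; axes as rack.
- tuner: Larger loose unit: closed dark metal case 110 mm long (x) x 62 mm wide (y) x 46 mm high, flat top and bottom, about 0.4 kg (varies), its panel with two low knobs on the -x end. Stands flat on the desk, yaw (x from world x) 0.8 to 1.3 rad. Origin at the centre of its underside, z up.
- meter: Smaller loose unit: closed dark metal case 86 mm long (x) x 50 mm wide (y) x 42 mm high, flat top and bottom, about 0.25 kg (varies), white dial on the -x end. Stands flat on the desk, yaw (x from world x) 0.8 to 1.3 rad. Origin at the centre of its underside, z up.
- mic: Desk microphone, loose, standing on the amplifier's top: round foot 68 mm across and 14 mm high, stem 18 mm across, cylindrical grey head 38 mm across from 63 to 115 mm above its underside; 0.35 kg. Origin at the centre of the foot's underside, z up.
- mat: Round cork mat, fixed to the desk, 120 mm across, 3 mm thick. Origin at the centre of its underside. It, the tuner and the meter stand on the desk before the rack and to its right in three places; which is where varies.
- mug: Bystander, loose, leave alone: white coffee mug, 76 mm across, 90 mm high. Origin on its underside.
- multimeter: Bystander, loose, leave alone: yellow hand multimeter lying flat, 150 x 75 x 35 mm. Origin on its underside.
- speaker: Bystander, loose, leave alone: black cube loudspeaker, 85 mm. Origin on its underside.
- tin: Bystander, loose, leave alone: small round metal jar, 44 mm across, 36 mm high. Origin on its underside.
- screwdriver: Bystander, loose, leave alone: screwdriver lying flat, 170 mm long; origin near its middle.
- key: Bystander, loose, leave alone: telegraph key on a dark wooden base, 110 x 65 mm, 40 mm high. Origin on its underside.
Things that resemble listed ones, but are neither listed nor needed, are in the scene too. What is shaped like the mic but orange or yellow is not meant.

How it is judged:
By the outcome, as a careful person would: the job done as asked, in the order asked, and still so for the second after the job is handed in, with the robot touching nothing.
It also fails if it takes over 72 s, if anything falls off the work surface, if the arm or the gripper's body presses on something with over 40 N, if the wrist force passes 120 N, or if a joint passes its speed limit or range.

## Working session

There is one attempt and no reset: what is moved stays moved. The work goes in short steps, Python scripts to look and compute and a tool call to move; the robot and the scene stay as the last step left them, time stands still between calls to the robot, and variables do not carry over. Pictures are saved under pics/ and viewed, about 8 in all and at most 12, crops included, and the job is handed in when it is done.

Besides the shell and the picture viewer there is one more tool, called after "Emit:" as a command line: name --pt "numbers of a row" for each row, then --argument value for the rest. play_rows: Moves the arm, as the interface text tells. Shift numbers are shares of 0.2 m and turn numbers shares of 90 degrees, none past 1 either way. Its arguments: {"type":"object","properties":{"motion":{"type":"array","items":{"type":"array","items":{"type":"number"}}},"squeeze":{"type":"number"}},"required":["motion"]}

```bash
mkdir -p pics; cat > h.py <<'E'
import numpy as np, cv2
from scipy.spatial.transform import Rotation as Ro
from bench import r, eyes, job
def ray(c,px):
    u=cv2.undistortPoints(np.array([[px]],float),c["mtx"],np.array(c["dist"]))[0,0]
    R=np.array(c["R"]);t=np.array(c["t"])
    return -R.T@t, R.T@np.array([u[0],u[1],1.])
def atz(c,px,z):
    o,d=ray(c,px); return o+d*(z-o[2])/d[2]
def proj(c,X):
    R=np.array(c["R"]);rv=cv2.Rodrigues(R)[0]
    return cv2.projectPoints(np.array(X,float).reshape(-1,1,3),rv,np.array(c["t"],float),np.array(c["mtx"]),np.array(c["dist"]))[0][:,0]
def save(c,n): cv2.imwrite("pics/"+n,np.ascontiguousarray(c["image"][:,:,::-1]))
E
python3 - <<'E'
from h import *
a=eyes.camera("scene");b=eyes.camera("top")
import numpy as np
im=np.hstack([a["image"],b["image"]])
cv2.imwrite("pics/a.png",a["image"][:,:,::-1]);cv2.imwrite("pics/b.png",b["image"][:,:,::-1])
for n,c in(("scene",a),("top",b)):
  print(n,np.round(ray(c,(280,210)),3).tolist())
  for l in "rack shelf_edge amp_top tuner meter mic mat mug multimeter speaker tin screwdriver key".split():
    z=.06 if l in("amp_top","mic") else .31 if l=="shelf_edge" else 0
    for d in eyes.landmark_of(c,l)[:3]:
      print(l,round(d["p"],2),np.round(d["xy"]),np.round(atz(c,d["xy"],z),3))
s=r.read_state();print(s)
E
```

```text
scene [[1.23, 0.212, 1.004], [-0.643, -0.229, -0.731]]
rack 0.71 [343. 294.] [0.612 0.182 0.   ]
shelf_edge 0.86 [343. 213.] [0.584 0.142 0.31 ]
shelf_edge 0.51 [246. 309.] [0.895 0.015 0.31 ]
amp_top 0.84 [349. 280.] [0.597 0.188 0.06 ]
tuner 0.8 [212. 261.] [ 0.622 -0.238  0.   ]
tuner 0.25 [342. 277.] [0.553 0.165 0.   ]
meter 0.76 [224. 213.] [ 0.422 -0.283  0.   ]
mic 0.92 [282. 283.] [0.665 0.011 0.06 ]
mic 0.89 [343. 278.] [0.597 0.17  0.06 ]
mat 0.84 [284. 237.] [ 0.459 -0.054  0.   ]
mat 0.67 [343. 213.] [0.293 0.11  0.   ]
mug 0.75 [417. 323.] [0.638 0.399 0.   ]
mug 0.73 [341. 213.] [0.295 0.105 0.   ]
multimeter 0.69 [159. 228.] [ 0.555 -0.468  0.   ]
speaker 0.59 [244. 308.] [ 0.743 -0.079  0.   ]
tin 0.61 [322. 240.] [0.432 0.069 0.   ]
screwdriver 0.5 [162. 277.] [ 0.726 -0.357  0.   ]
key 0.93 [424. 272.] [0.458 0.401 0.   ]
key 0.5 [346. 276.] [0.547 0.175 0.   ]
top [[0.331, -0.009, 1.477], [0.162, 0.007, -0.987]]
rack 0.75 [217. 198.] [0.609 0.182 0.   ]
shelf_edge 0.56 [219. 180.] [0.592 0.138 0.31 ]
amp_top 0.85 [215. 198.] [0.597 0.181 0.06 ]
tuner 0.61 [366. 19
[... 566 characters left out ...]
'time': 1.4, 'joint_positions': array([-1.16159604,  0.3322158 , -0.06470455,  1.4601225 ,  0.02160704,
        1.34991751, -0.08848688]), 'joint_vel': array([ 0.00045052,  0.00013133, -0.0002149 ,  0.00076537, -0.0001623 ,
        0.00043633, -0.00070705]), 'joint_torque': array([-2.03239774e-04, -6.23023510e+01,  2.45407788e-02, -3.90128624e+01,
       -6.11587171e-02,  3.13578208e-02, -1.14321395e-05]), 'ee_pos': array([0.26155261, 0.56764467, 0.24125491]), 'eef_rot': array([ 2.14215681e-01,  9.76786385e-01,  1.63799677e-05, -1.58463295e-06]), 'ft_force': array([-0.08156488, -0.59411139,  0.92373809]), 'torque': array([ 0.00606535,  0.04056639, -0.0004551 ]), 'width': 0.08719504942461707}
```

View pics/a.png

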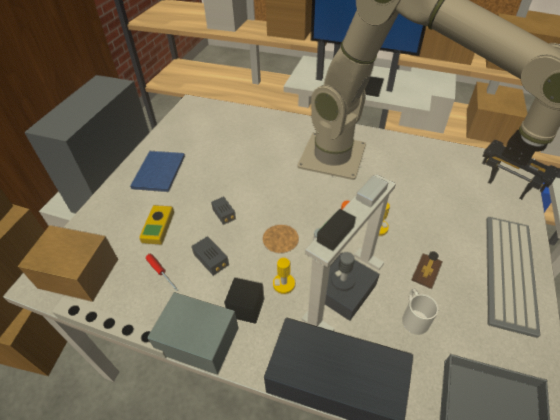

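View pics/b.png

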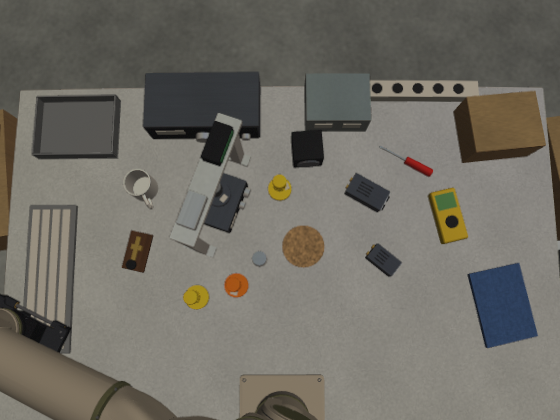

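```bash
cat >> h.py <<'E'
from scipy.optimize import minimize
def box(x0,x1,y0,y1,z0,z1): return np.array([[x,y,z] for x in(x0,x1) for y in(y0,y1) for z in(z0,z1)])
def cyl(rd,z0,z1):
    a=np.linspace(0,2*np.pi,32); return np.array([[rd*np.cos(t),rd*np.sin(t),z] for t in a for z in(z0,z1)])
def place(P,p,z=0):
    c,s=np.cos(p[2]),np.sin(p[2]); return P@np.array([[c,-s,0],[s,c,0],[0,0,1]]).T+[p[0],p[1],z]
S=4
def sil(c,parts,p,z=0):
    m=np.zeros((420*S,560*S),np.uint8)
    for P in parts:
        q=(proj(c,place(P,p,z))+.5)*S-.5
        cv2.fillConvexPoly(m,cv2.convexHull(np.round(q).astype(np.int32)),1)
    return cv2.resize(m.astype(np.float32),(560,420),interpolation=cv2.INTER_AREA)
def fit(views,parts,p0,z=0,step=(.01,.01,.08)):
    # views: (cam, region float, ignore bool)
    def f(p):
        e=0
        for c,g,ig in views:
            m=sil(c,parts,p,z); e+=(np.abs(m-g)*~ig).sum()/max(1,(g*~ig).sum())
        return e
    sx=np.array([p0]+[np.array(p0)+np.eye(3)[i]*step[i] for i in range(3)])
    s=minimize(f,p0,method="Nelder-Mead",options=dict(initial_simplex=sx,xatol=2e-4,fatol=1e-4,maxiter=150))
    return s.x,s.fun
TUN=[box(-.055,.055,-.031,.031,0,.046)]
MET=[box(-.043,.043,-.025,.025,0,.042)]
RACK=[box(-.065,.065,-.075,.075,0,.06)]+[box(-.025,.005,y-.015,y+.015,0,.31) for y in(-.14,.14)]+[box(-.055,.035,y-.015,y+.015,0,.012) for y in(-.14,.14)]+[box(-.045,.015,-.155,.155,.31,.328)]
MIC=[cyl(.034,0,.014),cyl(.009,0,.07),cyl(.019,.063,.115)]
def reg(c,l,px):
    b=None
    for d in eyes.regions_of(c,l):
        e=np.hypot(*(np.array(d["xy"])-px))
        if e<40 and (b is None or e<b[0]): b=(e,d["region"].astype(np.float32),d["p"])
    return b[1]
def dil(m,k): return cv2.dilate(np.asarray(m).astype(np.uint8),np.ones((k,k),np.uint8))>0
E
python3 - <<'E'
from h import *
C=[eyes.camera("scene"),eyes.camera("top")]
no=np.zeros((420,560),bool)
out=[c["image"].copy() for c in C]
def draw(parts,p,z,col):
    for c,o in zip(C,out):
        for P in parts:
            q=proj(c,place(P,p,z)); h=cv2.convexHull(np.round(q*16).astype(np.int32)); cv2.polylines(o,[h],True,col,1,cv2.LINE_AA,4)
for l,parts,p0 in(("tuner",TUN,(.625,-.242,1.05)),("meter",MET,(.426,-.286,1.05))):
    v=[(c,reg(c,l,proj(c,[p0[0],p0[1],.02])[0]),no) for c in C]
    p,e=fit(v,parts,p0); print(l,p.round(4),e, [fit([w],parts,p)[0].round(4).tolist() for w in v]); draw(parts,p,0,(255,0,0))
p0=(.607,.182,1.1)
mr=[]
for c in C:
    try: mr.append(reg(c,"mic",proj(c,[.6,.175,.12])[0]))
    except Exception as ex: print("mic",ex); mr.append(no*1.)
v=[]
for c,m in zip(C,mr):
    ig=dil(m,3)|(dil(sil(c,[box(-.045,.015,-.155,.155,.329,.366)],p0),5))
    v.append((c,reg(c,"rack",proj(c,[.6,.18,.1])[0]),ig))
p,e=fit(v,RACK,p0); print("rack",p.round(4),e,[fit([w],RACK,p)[0].round(4).tolist() for w in v]); draw(RACK,p,0,(0,255,0))
# mic with shelf occlusion
v=[(c,m,dil(sil(c,RACK[1:]+[box(-.045,.015,-.155,.155,.329,.366)],p),3)) for c,m in zip(C,mr)]
p2,e=fit(v,MIC,(.598,.175,0),.06); print("mic",p2.round(4),e,[fit([w],MIC,p2,.06)[0].round(4).tolist() for w in v]); draw(MIC,p2,.06,(0,255,255))
m0=[reg(c,"mat",proj(c,[.465,-.06,0])[0]) if i==0 else None for i,c in enumerate(C)][0]
print("mat",fit([(C[0],m0,no)],[cyl(.06,0,.003)],(.465,-.06,0)))
np.save("poses.npy",[p,p2])
cv2.imwrite("pics/c.png",cv2.resize(np.hstack([out[0][180:340,180:440],out[1][100:320,130:450][:160+0]]) if 0 else out[0][180:340,190:430],None,fx=3.3,fy=3.3)[:,:,::-1])
cv2.imwrite("pics/d.png",cv2.resize(out[1][105:285,165:425],None,fx=3,fy=3)[:,:,::-1])
E
```

```text
tuner [ 0.6179 -0.2426  1.03  ] 0.22792771458625793 [[0.6172, -0.244, 1.01], [0.6176, -0.2422, 1.07]]
meter [ 0.4288 -0.2839  0.8915] 0.2263713926076889 [[0.4263, -0.2833, 0.8837], [0.4307, -0.2852, 0.9171]]
mic 'NoneType' object is not subscriptable
rack [0.5983 0.1814 1.229 ] 0.3907788395881653 [[0.5954, 0.1819, 1.232], [0.6001, 0.1815, 1.2157]]
mic [ 0.5984  0.2191 -0.1459] 1.666968584060669 [[0.604, 0.173, -0.007], [0.5984, 0.2191, -0.1459]]
mat (array([ 0.46806892, -0.0606665 ,  0.00274992]), np.float64(0.03162026032805443))
```

View pics/c.png

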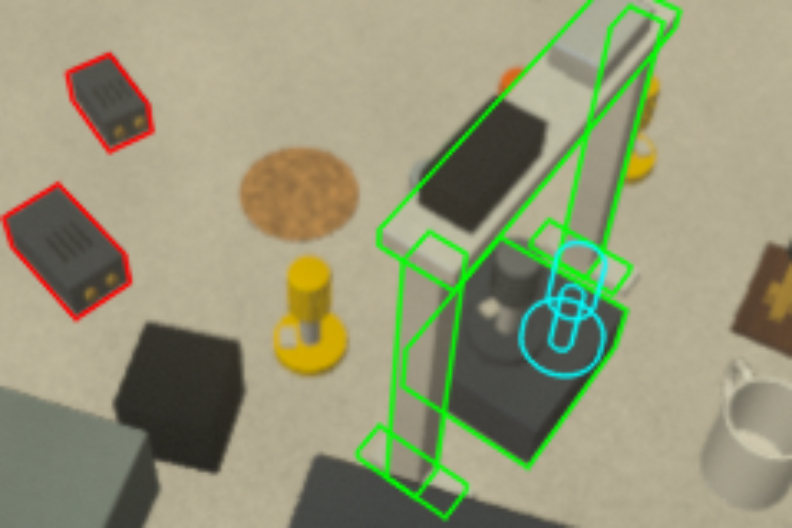

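View pics/d.png

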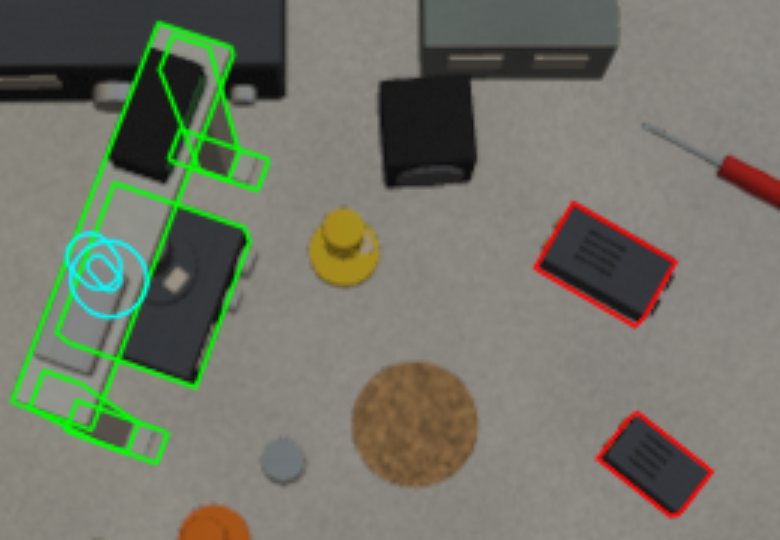

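Mic: the candidates are yellow at scene (284,275), yellow at (382,220), orange at (345,207), and grey at (345,270) on the amplifier, seen in the close crop at (510,300). I'm taking the grey one. The mat is at scene (281,238), the tuner at (210,256) and the meter at (224,210). Next I'll refine with a dark-pixel fit and add a move planner.

```bash
cat >> h.py <<'E'
def rot(yaw,tilt,flip=1):
    # flip=1: tool y=-rack y; leaning back to -x by tilt
    xr=np.array([np.cos(yaw),np.sin(yaw),0]);yr=np.array([-xr[1],xr[0],0]);s,c=np.sin(tilt),np.cos(tilt)
    z=s*xr-c*np.array([0,0,1]); y=-yr*flip
    return Ro.from_matrix(np.c_[np.cross(y,z),y,z])
def plan(wps,start=None):
    # wps: (pos,Ro); prints the row for each move call
    if start is None:
        s=r.read_state(); start=(np.array(s["ee_pos"]),Ro.from_quat(s["eef_rot"]))
    for p,q in wps:
        d=start[1].inv().apply(np.array(p)-start[0])/.2; w=(start[1].inv()*q).as_rotvec()/(np.pi/2)
        n=max(np.linalg.norm(d)*.2/.0625,np.linalg.norm(w)*90/10.7)
        row=np.round(np.r_[d,w],3)
        print(row.tolist(),"rows>=%.1f"%n, "BIG" if abs(row).max()>1 else "")
        start=(start[0]+start[1].apply(row[:3]*.2), start[1]*Ro.from_rotvec(row[3:]*np.pi/2))
def dark(c,win,lo=60,hi=150):
    g=c["image"].astype(np.float32).max(2); return np.clip((hi-g)/(hi-lo),0,1)*win
E
python3 - <<'E'
from h import *
C=[eyes.camera("scene"),eyes.camera("top")]
for c in C:
    print([c["image"][int(v),int(u)].tolist() for u,v in proj(c,[[.618,-.243,.046],[.53,-.24,0],[.6,.13,.06]])])
for l,parts,p0 in(("tuner",TUN,(.6179,-.2426,1.03)),("meter",MET,(.4288,-.2839,.9))):
    v=[]
    for c in C:
        w=dil(sil(c,parts,p0)>0,13); v.append((c,dark(c,w,60,150),~w))
    p,e=fit(v,parts,p0); print(l,p.round(4),e, [fit([w],parts,p)[0].round(4).tolist() for w in v])
p0=(.5983,.1814,1.22)
for it in range(2):
    v=[]
    for c in C:
        w=dil(sil(c,RACK[:1],p0)>0,9); oth=dil(sil(c,RACK[1:]+[box(-.045,.015,-.155,.155,.329,.37)],p0)>0,9)
        mi=dil(sil(c,MIC,(.604,.173,0),.06)>0,7)
        v.append((c,dark(c,w),~w|oth|mi))
    p0,e=fit(v,RACK[:1],p0,0,(.006,.006,.05)); print("amp",p0.round(4),e,[fit([w],RACK[:1],p0)[0].round(4).tolist() for w in v])
def sh(c,p):   # white shelf/posts check
    w=dil(sil(c,RACK[-1:],p)>0,9); g=c["image"].astype(float); return g,w
E
```

```text
[[76, 76, 70], [179, 172, 145], [96, 94, 82]]
[[45, 47, 50], [134, 131, 126], [52, 54, 57]]
tuner [ 0.6179 -0.2428  1.0283] 0.5377317667007446 [[0.6179, -0.2428, 1.0283], [0.6189, -0.2436, 1.0469]]
meter [ 0.4273 -0.2831  0.828 ] 0.6910897493362427 [[0.4275, -0.2829, 0.8237], [0.4284, -0.2842, 0.8906]]
amp [0.5972 0.1807 1.2363] 0.3302012085914612 [[0.595, 0.1812, 1.2303], [0.598, 0.1808, 1.2328]]
amp [0.5972 0.1807 1.2363] 0.3381739854812622 [[0.5952, 0.181, 1.2301], [0.598, 0.1808, 1.2328]]
```

```bash
python3 - <<'E'
from h import *
C=[eyes.camera("scene"),eyes.camera("top")]
print("mat",atz(C[0],(280.9,238.5),.003).round(4),atz(C[1],(303,246.3),.003).round(4))
Y=1.232; q0=Ro.from_quat(r.read_state()["eef_rot"]); qf=rot(Y,np.radians(40))
print((q0.inv()*qf).magnitude()*57.3,(q0.inv()*rot(Y,np.radians(40),-1)).magnitude()*57.3)
from scipy.spatial.transform import Slerp
sl=Slerp([0,1],Ro.concatenate([q0,rot(Y,0)]))
m=np.array([.602,.174,.149]); z=qf.apply([0,0,1])
plan([([.30,.42,.40],sl(.35)),([.34,.24,.42],sl(.75)),([.43,.07,.40],sl(1)),([.53,.0,.32],rot(Y,np.radians(35))),(m-.13*z,qf)])
E
```

```text
mat [ 0.4705 -0.0587  0.003 ] [ 0.4687 -0.0629  0.003 ]
92.00891992268014 101.48226771913463
[-0.484, -0.59, -0.794, 0.0, -0.0, 0.329] rows>=3.5 
[-0.848, -0.362, -0.1, 0.0, -0.0, 0.377] rows>=3.2 
[-0.863, 0.424, 0.1, 0.0, -0.0, 0.235] rows>=3.1 
[-0.164, 0.588, 0.4, 0.0, 0.389, -0.0] rows>=3.3 
[0.223, 0.05, 0.592, 0.0, 0.055, -0.0] rows>=2.0
```

Emit:
play_rows --pt "-0.484 -0.59 -0.794 0 0 0.329 100" --pt "-0.484 -0.59 -0.794 0 0 0.329 100" --pt "-0.484 -0.59 -0.794 0 0 0.329 100" --pt "-0.484 -0.59 -0.794 0 0 0.329 100" --pt "-0.484 -0.59 -0.794 0 0 0.329 100" --squeeze 40

```text
time: 2.78
ee_pos: [0.3013, 0.4191, 0.4026]
eef_rot: [0.458, 0.889, 0.002, 0.0]
ft_force: [-0.1, 0.2, -0.4]
width: 0.0873
```

Emit:
play_rows --pt "-0.848 -0.362 -0.1 0 0 0.377 100" --pt "-0.848 -0.362 -0.1 0 0 0.377 100" --pt "-0.848 -0.362 -0.1 0 0 0.377 100" --pt "-0.848 -0.362 -0.1 0 0 0.377 100" --pt "-0.848 -0.362 -0.1 0 0 0.377 100"

```text
time: 3.4
ee_pos: [0.3396, 0.241, 0.4191]
eef_rot: [0.696, 0.718, -0.001, -0.0]
ft_force: [-0.5, 0.9, 0.0]
width: 0.0869
```

Emit:
play_rows --pt "-0.863 0.424 0.1 0 0 0.235 100" --pt "-0.863 0.424 0.1 0 0 0.235 100" --pt "-0.863 0.424 0.1 0 0 0.235 100" --pt "-0.863 0.424 0.1 0 0 0.235 100" --pt "-0.863 0.424 0.1 0 0 0.235 100"

```text
time: 4.03
ee_pos: [0.43, 0.0716, 0.3993]
eef_rot: [0.815, 0.579, -0.001, -0.0]
ft_force: [-0.2, -0.1, 0.0]
width: 0.087
```

Emit:
play_rows --pt "-0.164 0.588 0.4 0 0.389 0 100" --pt "-0.164 0.588 0.4 0 0.389 0 100" --pt "-0.164 0.588 0.4 0 0.389 0 100" --pt "-0.164 0.588 0.4 0 0.389 0 100" --pt "-0.164 0.588 0.4 0 0.389 0 100"

```text
time: 4.65
ee_pos: [0.5298, 0.0014, 0.3189]
eef_rot: [0.778, 0.551, 0.244, -0.174]
ft_force: [0.4, 0.5, -0.5]
width: 0.0873
```

Emit:
play_rows --pt "0.223 0.05 0.592 0 0.055 0 100" --pt "0.223 0.05 0.592 0 0.055 0 100" --pt "0.223 0.05 0.592 0 0.055 0 100" --pt "0.223 0.05 0.592 0 0.055 0 100"

```text
time: 5.15
ee_pos: [0.574, 0.0973, 0.2488]
eef_rot: [0.766, 0.545, 0.278, -0.198]
ft_force: [0.6, 0.0, 0.4]
width: 0.0872
```

```bash
python3 - <<'E'
from h import *
s=r.read_state(); print(s["ee_pos"],s["joint_positions"].round(2))
qf=rot(1.232,np.radians(40)); m=np.array([.602,.174,.149]); plan([(m-.05*qf.apply([0,0,1]),qf),(m,qf)])
C=[eyes.camera("scene"),eyes.camera("top")]
im=np.vstack([cv2.resize(C[0]["image"][200:330,260:440],(540,390)),])
for d in eyes.landmark_of(C[0],"mic"): print(d["p"],np.round(d["xy"],1),atz(C[0],d["xy"],.06).round(3))
b=cv2.resize(C[0]["image"][190:340,270:430],(640,600),interpolation=cv2.INTER_CUBIC)
cv2.imwrite("pics/e.png",b[:,:,::-1])
E
```

```text
[0.57396105 0.09727165 0.24883718] [-0.62  0.17  0.81  1.88 -0.89  1.2   0.21]
[-0.007, 0.006, 0.395, -0.002, 0.001, 0.002] rows>=1.3 
[-0.0, -0.0, 0.25, 0.0, 0.0, -0.0] rows>=0.8 
0.78 [281.1 283. ] [0.666 0.009 0.06 ]
0.76 [343.6 277.6] [0.595 0.172 0.06 ]
0.59 [381.  228.2] [0.377 0.245 0.06 ]
0.34 [425.2 271. ] [0.501 0.394 0.06 ]
```

View pics/e.png

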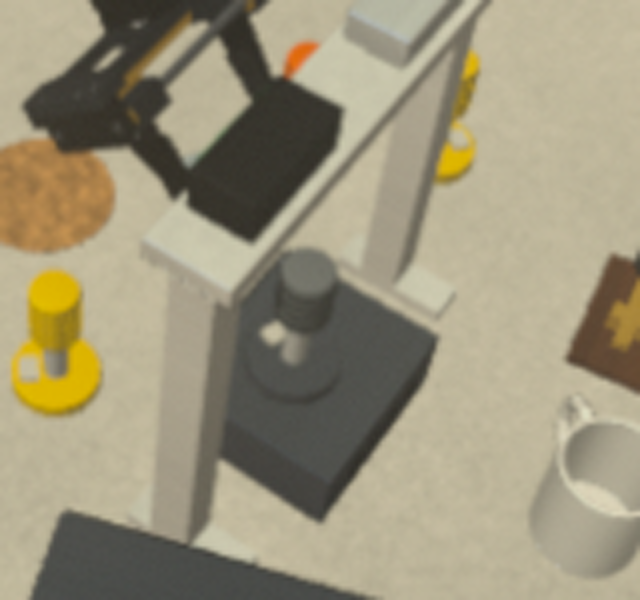

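The crop shows the grey mic standing clear, with its head top at crop (308,268) and foot at (295,362). The gripper is above and in front of the shelf.

```bash
python3 - <<'E'
from h import *
c=eyes.camera("scene")
print(atz(c,(270+308/4-.4,190+268/4-.4),.175).round(4),atz(c,(270+295/4-.4,190+360/4-.4),.074).round(4))
q=proj(c,place(cyl(.034,.074,.074),(.602,.174,0)));print(((q-[269.6,189.6])*4).round().min(0),((q-[269.6,189.6])*4).max(0).round())
q=proj(c,place(cyl(.019,.175,.175),(.602,.174,0)));print(((q-[269.6,189.6])*4).round().min(0),((q-[269.6,189.6])*4).max(0).round())
E
```

```text
[0.606  0.1705 0.175 ] [0.6108 0.1738 0.074 ]
[250. 310.] [347. 391.]
[286. 241.] [344. 288.]
```

```bash
python3 - <<'E'
from h import *
qf=rot(1.232,np.radians(40)); m=np.array([.605,.171,.149]); plan([(m-.05*qf.apply([0,0,1]),qf),(m,qf)])
E
```

```text
[-0.009, 0.017, 0.4, 0.001, -0.0, 0.0] rows>=1.3 
[-0.0, -0.0, 0.25, -0.0, -0.0, 0.0] rows>=0.8
```

Emit:
play_rows --pt "-0.009 0.017 0.4 0 0 0 100" --pt "-0.009 0.017 0.4 0 0 0 100" --pt "-0.009 0.017 0.5 0 0 0 100" --pt "-0.009 0.017 0.65 0 0 0 100" --pt "-0.009 0.017 0.65 0 0 0 100"

```text
time: 5.98
ee_pos: [0.6042, 0.1723, 0.1469]
eef_rot: [0.767, 0.543, 0.278, -0.198]
ft_force: [-0.2, 0.4, 0.1]
width: 0.0873
```

Emit:
play_rows --pt "0 0 0 0 0 0 40" --pt "0 0 0 0 0 0 20" --pt "0 0 0 0 0 0 20" --pt "0 0 0 0 0 0 20" --pt "0 0 0 0 0 0 20"

```text
time: 6.6
ee_pos: [0.6048, 0.1714, 0.148]
eef_rot: [0.767, 0.543, 0.279, -0.197]
ft_force: [0.5, -0.2, 0.3]
width: 0.0449
```

Emit:
play_rows --pt "0 0 0 0 0 0 0" --pt "0 0 0 0 0 0 0" --pt "0 0 0 0 0 0 0" --pt "0.064 0 -0.077 0 0 0 0" --pt "0.064 0 -0.077 0 0 0 0"

```text
time: 7.22
ee_pos: [0.6048, 0.1714, 0.1684]
eef_rot: [0.767, 0.543, 0.279, -0.197]
ft_force: [0.0, -0.0, -3.4]
width: 0.0373
```

```bash
python3 - <<'E'
from h import *
s=r.read_state(); print(s["ee_pos"],s["ft_force"],s["torque"],s["width"])
c=eyes.camera("scene")
cv2.imwrite("pics/f.png",cv2.resize(c["image"][190:340,270:430],(640,600),interpolation=cv2.INTER_CUBIC)[:,:,::-1])
E
```

```text
[0.60478916 0.17141079 0.16835459] [ 0.0252743  -0.01966069 -3.42577994] [-1.24860199  0.51254769 -0.01239302] 0.03727988144122057
```

View pics/f.png

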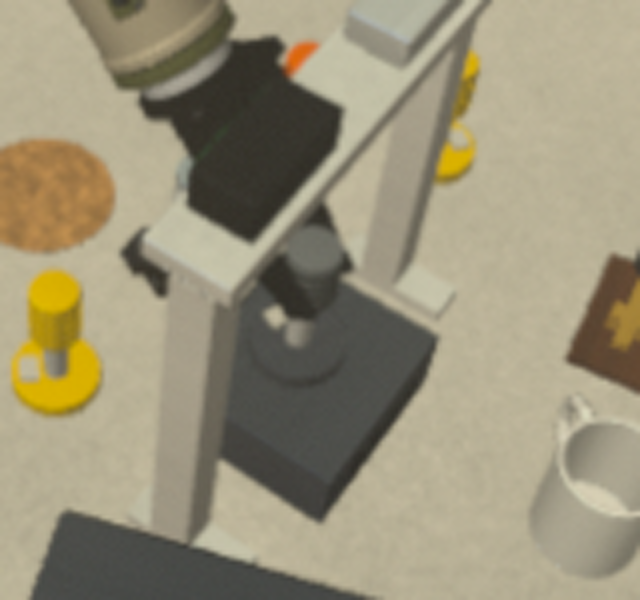

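```bash
python3 - <<'E'
from h import *
qf=rot(1.232,np.radians(40))
plan([([.5485,.011,.185],qf),([.469,-.061,.16],qf),([.469,-.061,.105],qf),([.469,-.061,.0925],qf)])
E
```

```text
[-0.595, 0.003, -0.613, -0.0, 0.001, 0.0] rows>=2.7 
[-0.442, -0.255, -0.207, -0.0, -0.0, 0.0] rows>=1.8 
[-0.177, -0.0, 0.21, -0.0, -0.0, 0.0] rows>=0.9 
[-0.04, -0.0, 0.048, -0.0, -0.0, 0.0] rows>=0.2
```

Emit:
play_rows --pt "-0.2 0 -0.21 0 0 0 0" --pt "-0.4 0 -0.41 0 0 0 0" --pt "-0.595 0.003 -0.613 0 0 0 0" --pt "-0.595 0.003 -0.613 0 0 0 0" --pt "-0.595 0.003 -0.613 0 0 0 0"

```text
time: 7.9
ee_pos: [0.5485, 0.0114, 0.1846]
eef_rot: [0.767, 0.543, 0.279, -0.198]
ft_force: [0.3, -0.3, -3.0]
width: 0.0369
```

Emit:
play_rows --pt "-0.15 -0.085 -0.07 0 0 0 0" --pt "-0.3 -0.17 -0.14 0 0 0 0" --pt "-0.442 -0.255 -0.207 0 0 0 0" --pt "-0.442 -0.255 -0.207 0 0 0 0" --pt "-0.442 -0.255 -0.207 0 0 0 0"

```text
time: 8.52
ee_pos: [0.4698, -0.0597, 0.1602]
eef_rot: [0.767, 0.544, 0.279, -0.198]
ft_force: [1.1, 0.1, -2.4]
width: 0.0373
```

Emit:
play_rows --pt "-0.06 0 0.07 0 0 0 0" --pt "-0.12 0 0.14 0 0 0 0" --pt "-0.177 0 0.21 0 0 0 0" --pt "-0.177 0 0.21 0 0 0 0" --pt "-0.177 0 0.21 0 0 0 0"

```text
time: 9.15
ee_pos: [0.4698, -0.0608, 0.106]
eef_rot: [0.767, 0.543, 0.279, -0.197]
ft_force: [0.0, -0.7, -3.0]
width: 0.0371
```

```bash
python3 - <<'E'
from h import *
s=r.read_state(); print(s["ee_pos"],s["ft_force"])
o=[]
for n in("scene","top"):
    c=eyes.camera(n); u,v=proj(c,[.469,-.061,.05])[0].astype(int)
    o.append(cv2.resize(c["image"][v-50:v+50,u-50:u+50],(400,400),interpolation=cv2.INTER_CUBIC))
cv2.imwrite("pics/g.png",np.hstack(o)[:,:,::-1])
E
```

```text
[ 0.46980577 -0.06078133  0.10597674] [ 0.03257905 -0.72929748 -2.96079811]
```

View pics/g.png

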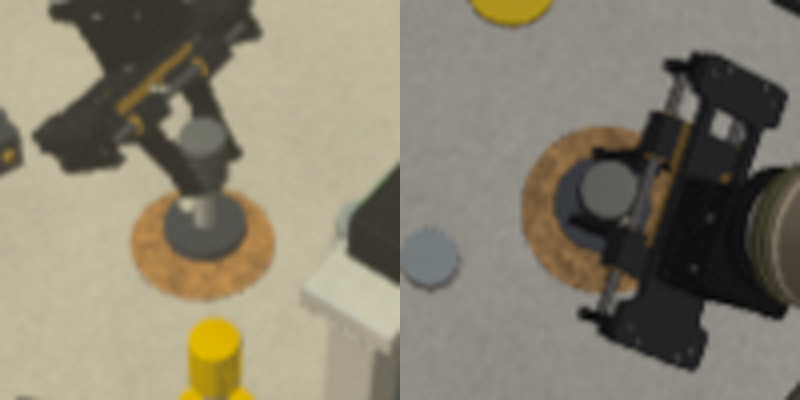

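The mic hangs upright and centred over the mat in both views, so I'm lowering it slowly.

Emit:
play_rows --pt "-0.016 0 0.019 0 0 0 0" --pt "-0.032 0 0.038 0 0 0 0" --pt "-0.042 0 0.05 0 0 0 0" --pt "-0.046 0 0.055 0 0 0 0" --pt "-0.046 0 0.055 0 0 0 0"

```text
time: 9.88
ee_pos: [0.4692, -0.0613, 0.091]
eef_rot: [0.767, 0.543, 0.279, -0.197]
ft_force: [0.0, 0.0, -3.0]
width: 0.0373
```

Emit:
play_rows --pt "-0.003 0 0.004 0 0 0 0" --pt "-0.003 0 0.004 0 0 0 0" --pt "-0.006 0 0.008 0 0 0 0" --pt "-0.006 0 0.008 0 0 0 0"

```text
time: 10.38
ee_pos: [0.4698, -0.0609, 0.0905]
eef_rot: [0.767, 0.543, 0.28, -0.198]
ft_force: [-2.9, -0.4, 11.7]
width: 0.0373
```

Emit:
play_rows --pt "0.003 0 -0.004 0 0 0 0" --pt "0.003 0 -0.004 0 0 0 30" --pt "0.003 0 -0.004 0 0 0 70" --pt "0.003 0 -0.004 0 0 0 100" --pt "0.003 0 -0.004 0 0 0 100"

```text
time: 11.0
ee_pos: [0.4691, -0.0613, 0.0899]
eef_rot: [0.767, 0.543, 0.279, -0.197]
ft_force: [-0.1, 0.9, 0.4]
width: 0.0596
```

Emit:
play_rows --pt "0 0 0 0 0 0 100" --pt "0 0 0 0 0 0 100" --pt "0 0 -0.2 0 0 0 100" --pt "0 0 -0.5 0 0 0 100" --pt "0 0 -0.7 0 0 0 100"

```text
time: 11.62
ee_pos: [0.4389, -0.1478, 0.1993]
eef_rot: [0.767, 0.543, 0.279, -0.197]
ft_force: [0.5, -0.0, 0.1]
width: 0.0872
```

```bash
python3 - <<'E'
from h import *
s=r.read_state(); print(s["ee_pos"],s["width"])
c=eyes.camera("scene")
no=np.zeros((420,560),bool)
try:
  m=reg(c,"mic",proj(c,[.469,-.061,.06])[0]); print("mic",fit([(c,m,no)],MIC,(.469,-.061,0),.003)[0].round(4))
except Exception as e: print(e)
# tuner: tilt 40, TCP 11 mm toward -x, z .028
for n,(x,y,yaw),off,z in(("tuner",(.618,-.243,1.04),-.011,.028),):
  q=rot(yaw,np.radians(40)); p=np.array([x+off*np.cos(yaw),y+off*np.sin(yaw),z]); zt=q.apply([0,0,1])
  plan([(p-.16*zt+[0,0,.05],q),(p-.06*zt,q),(p,q)])
  print((p-.16*zt),p)
E
```

```text
[ 0.43891091 -0.14783916  0.19926813] 0.08717105615225185
mic [ 0.4705 -0.0584  0.0673]
[-0.538, 0.891, -0.446, -0.074, 0.001, 0.093] rows>=3.6 
[-0.161, -0.0, 0.691, -0.0, -0.0, 0.0] rows>=2.3 
[-0.0, 0.0, 0.3, -0.0, -0.0, 0.0] rows>=1.0 
[ 0.56036884 -0.34118129  0.15056711] [ 0.61243158 -0.25248645  0.028     ]
```

Emit:
play_rows --pt "-0.538 0.891 -0.446 -0.074 0 0.093 100" --pt "-0.538 0.891 -0.446 -0.074 0 0.093 100" --pt "-0.538 0.891 -0.446 -0.074 0 0.093 100" --pt "-0.538 0.891 -0.446 -0.074 0 0.093 100" --pt "-0.538 0.891 -0.446 -0.074 0 0.093 100"

```text
time: 12.35
ee_pos: [0.5612, -0.3384, 0.1941]
eef_rot: [0.815, 0.468, 0.294, -0.173]
ft_force: [0.1, 0.6, -0.6]
width: 0.0869
```

Emit:
play_rows --pt "-0.161 0 0.691 0 0 0 100" --pt "-0.161 0 0.691 0 0 0 100" --pt "-0.161 0 0.691 0 0 0 100" --pt "-0.161 0 0.691 0 0 0 100"

```text
time: 12.85
ee_pos: [0.5923, -0.281, 0.0704]
eef_rot: [0.815, 0.468, 0.295, -0.173]
ft_force: [-0.2, -1.1, 1.3]
width: 0.0868
```

```bash
python3 - <<'E'
from h import *
yaw=1.04;q=rot(yaw,np.radians(40)); p=np.array([.618-.011*np.cos(yaw),-.243-.011*np.sin(yaw),.028])
plan([(p,q)])
o=[]
for n in("scene","top"):
    c=eyes.camera(n); im=c["image"].copy()
    h=cv2.convexHull(np.round(proj(c,place(TUN[0],(.618,-.243,1.04)))*16).astype(np.int32)); cv2.polylines(im,[h],True,(255,0,0),1,cv2.LINE_AA,4)
    u,v=proj(c,[.618,-.243,.05])[0].astype(int)
    o.append(cv2.resize(im[v-50:v+50,u-50:u+50],(400,400),interpolation=cv2.INTER_CUBIC))
cv2.imwrite("pics/i.png",np.hstack(o)[:,:,::-1])
E
```

```text
[-0.003, 0.017, 0.274, -0.005, 0.001, 0.001] rows>=0.9
```

View pics/i.png

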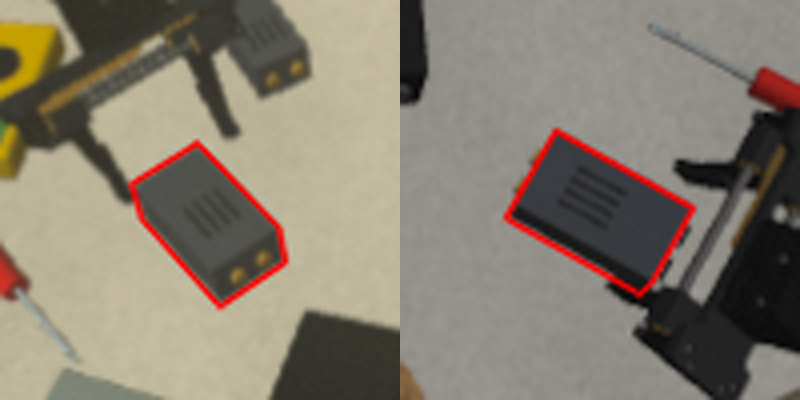

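The tuner outline matches in both views and the fingers straddle it, so I'm closing in.

Emit:
play_rows --pt "-0.003 0.017 0.1 -0.005 0 0 100" --pt "-0.003 0.017 0.2 -0.005 0 0 100" --pt "-0.003 0.017 0.274 -0.005 0 0 100" --pt "-0.003 0.017 0.274 -0.005 0 0 100"

```text
time: 13.45
ee_pos: [0.6128, -0.252, 0.0272]
eef_rot: [0.815, 0.467, 0.297, -0.17]
ft_force: [-0.4, -0.1, -0.0]
width: 0.087
```

Emit:
play_rows --pt "0 0 0 0 0 0 60" --pt "0 0 0 0 0 0 50" --pt "0 0 0 0 0 0 40" --pt "0 0 0 0 0 0 30" --pt "0 0 0 0 0 0 30" --squeeze 50

```text
time: 14.08
ee_pos: [0.6127, -0.2533, 0.0278]
eef_rot: [0.816, 0.467, 0.297, -0.169]
ft_force: [-0.8, -1.5, 2.2]
width: 0.0613
```

Emit:
play_rows --pt "0 0 0 0 0 0 30" --pt "0.032 0 -0.038 0 0 0 30" --pt "0.128 0 -0.153 0 0 0 30" --pt "0.192 0 -0.23 0 0 0 30" --pt "0.192 0 -0.23 0 0 0 30"

```text
time: 14.7
ee_pos: [0.6132, -0.2534, 0.0892]
eef_rot: [0.815, 0.468, 0.297, -0.168]
ft_force: [-0.3, 0.2, -4.6]
width: 0.062
```

```bash
python3 - <<'E'
from h import *
s=r.read_state(); print(s["ee_pos"],s["ft_force"],s["torque"],s["width"])
C=[eyes.camera("scene"),eyes.camera("top")]
p=s["ee_pos"]; q=Ro.from_quat(s["eef_rot"]); y=-q.apply([0,1,0]); yaw=np.arctan2(-y[0],y[1]); print("jaw yaw",yaw)
o=[]
for c in C:
    im=c["image"].copy(); pp=(p[0]+.011*np.cos(yaw),p[1]+.011*np.sin(yaw),yaw)
    h=cv2.convexHull(np.round(proj(c,place(TUN[0],pp,p[2]-.028))*16).astype(np.int32)); cv2.polylines(im,[h],True,(255,0,0),1,cv2.LINE_AA,4)
    u,v=proj(c,p)[0].astype(int)
    o.append(cv2.resize(im[v-50:v+50,u-50:u+50],(400,400),interpolation=cv2.INTER_CUBIC))
cv2.imwrite("pics/j.png",np.hstack(o)[:,:,::-1])
E
```

```text
[ 0.61322395 -0.25341679  0.08917078] [-0.26773478  0.18520049 -4.63147089] [-1.12176501  0.71324847 -0.0460206 ] 0.06204874825264431
jaw yaw 1.040242183012846
```

View pics/j.png

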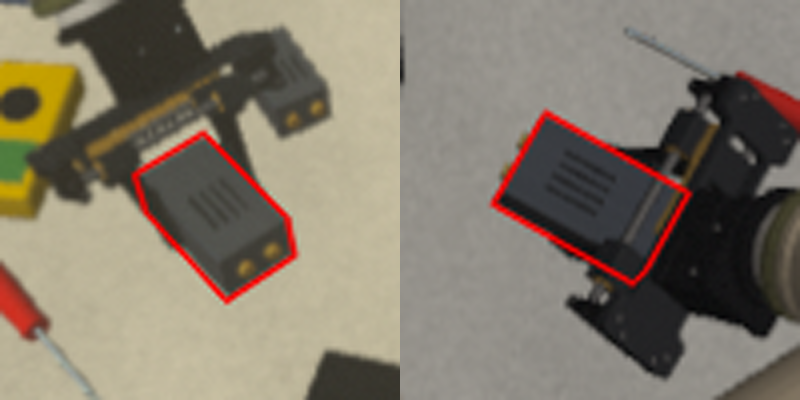

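```bash
python3 - <<'E'
from h import *
Y=1.233;q=rot(Y,np.radians(40)); s=r.read_state();q0=Ro.from_quat(s["eef_rot"]); xr=np.array([np.cos(Y),np.sin(Y),0]); O=np.array([.597,.181,0])
P=lambda x,z: O+x*xr+[0,0,z]
p=s["ee_pos"]; plan([([p[0]-.01,p[1]+.06,.20],q0),(P(-.24,.215),q),(P(-.14,.14),q),(P(-.011,.125),q),(P(-.011,.095),q)])
E
```

```text
[0.542, -0.194, -0.284, 0.0, 0.0, 0.0] rows>=2.1 
[0.371, -0.739, 0.212, 0.079, 0.001, -0.094] rows>=2.7 
[0.141, -0.0, 0.609, 0.0, -0.0, 0.0] rows>=2.0 
[0.446, -0.0, 0.472, 0.0, -0.0, 0.0] rows>=2.1 
[-0.096, -0.0, 0.115, 0.0, -0.0, 0.0] rows>=0.5
```

Emit:
play_rows --pt "0.18 -0.065 -0.095 0 0 0 30" --pt "0.36 -0.13 -0.19 0 0 0 30" --pt "0.542 -0.194 -0.284 0 0 0 30" --pt "0.542 -0.194 -0.284 0 0 0 30"

```text
time: 15.3
ee_pos: [0.6034, -0.1917, 0.2026]
eef_rot: [0.815, 0.468, 0.298, -0.169]
ft_force: [0.5, -0.5, -3.7]
width: 0.0617
```

Emit:
play_rows --pt "0.093 -0.185 0.053 0.02 0 -0.024 30" --pt "0.186 -0.37 0.106 0.04 0 -0.047 30" --pt "0.28 -0.555 0.159 0.06 0 -0.07 30" --pt "0.371 -0.739 0.212 0.079 0.001 -0.094 30" --pt "0.371 -0.739 0.212 0.079 0.001 -0.094 30"

```text
time: 15.92
ee_pos: [0.5162, -0.0431, 0.2143]
eef_rot: [0.766, 0.544, 0.279, -0.199]
ft_force: [-0.1, 0.3, -2.6]
width: 0.0618
```

Emit:
play_rows --pt "0.047 0 0.2 0 0 0 30" --pt "0.094 0 0.4 0 0 0 30" --pt "0.141 0 0.609 0 0 0 30" --pt "0.141 0 0.609 0 0 0 30"

```text
time: 16.42
ee_pos: [0.5495, 0.0506, 0.1368]
eef_rot: [0.767, 0.544, 0.277, -0.199]
ft_force: [-0.1, -0.7, -2.9]
width: 0.0614
```

Emit:
play_rows --pt "0.11 0 0.118 0 0 0 30" --pt "0.22 0 0.236 0 0 0 30" --pt "0.335 0 0.354 0 0 0 30" --pt "0.446 0 0.472 0 0 0 30" --pt "0.446 0 0.472 0 0 0 30"

```text
time: 17.05
ee_pos: [0.5936, 0.1738, 0.1249]
eef_rot: [0.765, 0.545, 0.279, -0.198]
ft_force: [-0.3, -0.5, -3.2]
width: 0.0617
```

```bash
cat > chk.py <<'E'
from h import *
import sys
def chk(B,zoff,off,name,A=(.597,.181,1.233)):
    s=r.read_state(); p=s["ee_pos"];q=Ro.from_quat(s["eef_rot"]); y=-q.apply([0,1,0]); yaw=np.arctan2(-y[0],y[1])
    print(p,s["ft_force"].round(2),"jaw yaw",yaw,"roll",y[2],"tilt",np.degrees(np.arccos(-q.apply([0,0,1])[2])))
    print("rack xy",(np.array([[np.cos(A[2]),np.sin(A[2])],[-np.sin(A[2]),np.cos(A[2])]])@(p[:2]-A[:2])).round(4))
    o=[]
    for n in("scene","top"):
        c=eyes.camera(n); im=cv2.resize(c["image"],None,fx=4,fy=4,interpolation=cv2.INTER_CUBIC)
        pp=(p[0]-off*np.cos(yaw),p[1]-off*np.sin(yaw),yaw)
        for P,pz,z,col in((B[0],pp,p[2]-zoff,(255,0,0)),(RACK[0],A,0,(0,255,0))):
            h=cv2.convexHull(np.round((proj(c,place(P,pz,z))*4+1.5)*16).astype(np.int32)); cv2.polylines(im,[h],True,col,1,cv2.LINE_AA,4)
        u,v=(proj(c,[A[0],A[1],.1])[0]*4).astype(int)
        o.append(im[v-220:v+220,u-200:u+200])
    cv2.imwrite("pics/"+name,np.hstack(o)[:,:,::-1])
E
python3 -c "
from chk import *
chk(TUN,.028,-.011,'k.png')"
```

```text
[0.5935607  0.17376945 0.12486452] [-0.3  -0.54 -3.15] jaw yaw 1.2373650886327914 roll -0.00025997248628140124 tilt 40.019515276408946
rack xy [-0.008   0.0008]
```

View pics/k.png

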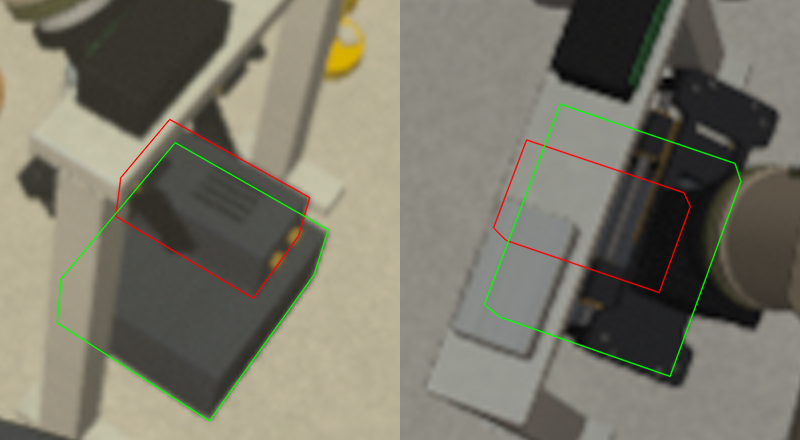

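```bash
cat >> h.py <<'E'
def avg(n=8):
    P=[];Q=[];F=[]
    for _ in range(n):
        eyes.camera("top"); s=r.read_state(); P.append(s["ee_pos"]);Q.append(s["eef_rot"]);F.append(s["ft_force"])
    print("avg",np.mean(P,0).round(4),"sd",np.std(P,0).round(4),np.mean(F,0).round(2))
    return np.mean(P,0),Ro.from_quat(Q).mean()
E
python3 - <<'E'
from h import *
s=avg(); Y=1.233;q=rot(Y,np.radians(40)); xr=np.array([np.cos(Y),np.sin(Y),0]); O=np.array([.597,.181,0])
P=lambda x,z: O+x*xr+[0,0,z]
plan([(P(-.011,.095),q),(P(-.011,.089),q)],s)
E
```

```text
avg [0.5939 0.1695 0.1255] sd [0.0001 0.0002 0.0001] [ 0.07 -0.05 -3.1 ]
[-0.095, -0.004, 0.12, 0.001, -0.0, -0.0] rows>=0.5 
[-0.019, -0.0, 0.022, 0.0, -0.0, -0.0] rows>=0.1
```

Emit:
play_rows --pt "-0.045 -0.002 0.06 0 0 0 30" --pt "-0.095 -0.004 0.12 0 0 0 30" --pt "-0.095 -0.004 0.12 0 0 0 30" --pt "-0.108 -0.004 0.135 0 0 0 30" --pt "-0.108 -0.004 0.135 0 0 0 30"

```text
time: 18.18
ee_pos: [0.5933, 0.1712, 0.0908]
eef_rot: [0.767, 0.543, 0.279, -0.197]
ft_force: [-0.3, -0.1, -3.3]
width: 0.0619
```

Emit:
play_rows --pt "-0.003 0 0.004 0 0 0 30" --pt "-0.003 0 0.004 0 0 0 30" --pt "-0.003 0 0.004 0 0 0 30"

```text
time: 18.55
ee_pos: [0.5934, 0.1714, 0.0901]
eef_rot: [0.767, 0.543, 0.28, -0.197]
ft_force: [-0.3, 0.3, -4.2]
width: 0.0619
```

Emit:
play_rows --pt "-0.003 0 0.004 0 0 0 30" --pt "-0.003 0 0.004 0 0 0 30" --pt "-0.006 0 0.008 0 0 0 30" --pt "-0.006 0 0.008 0 0 0 30"

```text
time: 19.05
ee_pos: [0.5933, 0.1714, 0.0879]
eef_rot: [0.767, 0.543, 0.279, -0.197]
ft_force: [0.7, -0.2, -3.0]
width: 0.0618
```

Emit:
play_rows --pt "-0.0015 0 0.002 0 0 0 30" --pt "-0.0015 0 0.002 0 0 0 30" --pt "-0.003 0 0.004 0 0 0 30" --pt "-0.003 0 0.004 0 0 0 30"

```text
time: 19.55
ee_pos: [0.5936, 0.1716, 0.0878]
eef_rot: [0.766, 0.543, 0.28, -0.198]
ft_force: [-4.0, -2.2, 7.8]
width: 0.0616
```

Emit:
play_rows --pt "0.0015 0 -0.002 0 0 0 30" --pt "0.0015 0 -0.002 0 0 0 75" --pt "0.0015 0 -0.002 0 0 0 90" --pt "0.0015 0 -0.002 0 0 0 100" --pt "0.0015 0 -0.002 0 0 0 100"

```text
time: 20.18
ee_pos: [0.5933, 0.1714, 0.0873]
eef_rot: [0.767, 0.543, 0.279, -0.197]
ft_force: [-0.6, 0.5, -0.5]
width: 0.0845
```

Emit:
play_rows --pt "0 0 0 0 0 0 100" --pt "0 0 -0.1 0 0 0 100" --pt "0 0 -0.3 0 0 0 100" --pt "0 0 -0.6 0 0 0 100" --pt "0 0 -0.9 0 0 0 100"

```text
time: 20.8
ee_pos: [0.5541, 0.0612, 0.2265]
eef_rot: [0.767, 0.543, 0.279, -0.197]
ft_force: [0.9, 0.5, 0.5]
width: 0.0867
```

```bash
python3 - <<'E'
from h import *
s=avg(3)
A=(.597,.181,1.233)
C=[eyes.camera("scene"),eyes.camera("top")]
# fit tuner on amp from scene region
c=C[0];no=np.zeros((420,560),bool)
try:
  m=reg(c,"tuner",proj(c,[.6,.185,.08])[0])
  oc=dil(sil(c,RACK[1:]+[box(-.045,.015,-.155,.155,.329,.37)],A)>0,5)
  f,e=fit([(c,m,oc)],TUN,A,.06); print("tuner",f.round(4),e)
except Exception as ex: print(ex)
o=[]
for c in C:
    im=cv2.resize(c["image"],None,fx=4,fy=4,interpolation=cv2.INTER_CUBIC)
    for P,z,col in((TUN[0],.06,(255,0,0)),(RACK[0],0,(0,255,0))):
        h=cv2.convexHull(np.round((proj(c,place(P,A,z))*4+1.5)*16).astype(np.int32)); cv2.polylines(im,[h],True,col,1,cv2.LINE_AA,4)
    u,v=(proj(c,[A[0],A[1],.1])[0]*4).astype(int); o.append(im[v-220:v+220,u-200:u+200])
cv2.imwrite("pics/l.png",np.hstack(o)[:,:,::-1])
yaw=.89;q=rot(yaw,np.radians(40)); off=-.004; p=np.array([.428+off*np.cos(yaw),-.2845+off*np.sin(yaw),.026]); zt=q.apply([0,0,1])
print(p-.16*zt,p)
plan([([.49,-.16,.25],Ro.concatenate([s[1],q]).mean()),(p-.2*zt+[0,0,.02],q),(p-.06*zt,q),(p,q)],s)
E
```

```text
avg [0.5561 0.0572 0.2304] sd [0.0004 0.0022 0.0019] [ 0.92 -2.11  1.41]
tuner [0.5955 0.1824 1.2178] 0.041603341698646545
[ 0.36074983 -0.36752702  0.14856711] [ 0.42548235 -0.28760829  0.026     ]
[-0.804, 0.056, -0.806, -0.067, -0.001, 0.083] rows>=3.6 
[-1.194, -0.078, -0.674, -0.068, -0.002, 0.084] rows>=4.4 BIG
[-0.064, -0.001, 0.776, 0.0, 0.0, -0.0] rows>=2.5 
[0.001, 0.0, 0.3, 0.0, 0.0, -0.0] rows>=1.0
```

View pics/l.png

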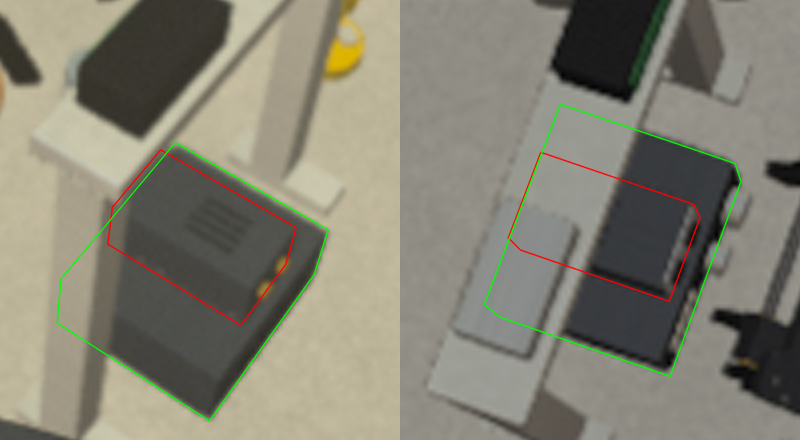

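The tuner is down, centred and square in both views.

```bash
python3 - <<'E'
from h import *
s=avg(3)
yaw=.89;q=rot(yaw,np.radians(40)); off=-.004; p=np.array([.428+off*np.cos(yaw),-.2845+off*np.sin(yaw),.026]); zt=q.apply([0,0,1])
m=Ro.concatenate([s[1],q]).mean()
plan([([.50,-.09,.26],m),([.42,-.24,.24],q),(p-.15*zt+[0,0,.03],q),(p-.06*zt,q)],s)
E
```

```text
avg [0.5543 0.0635 0.2239] sd [0.     0.0001 0.    ] [ 0.1   0.27 -0.  ]
[-0.508, -0.003, -0.661, -0.071, 0.0, 0.084] rows>=2.7 
[-0.716, 0.016, -0.469, -0.07, 0.0, 0.084] rows>=2.7 
[-0.72, 0.171, -0.153, -0.0, 0.0, -0.0] rows>=2.4 
[-0.096, 0.001, 0.565, -0.0, 0.0, -0.0] rows>=1.8
```

Emit:
play_rows --pt "-0.508 -0.003 -0.661 -0.071 0 0.084 100" --pt "-0.508 -0.003 -0.661 -0.071 0 0.084 100" --pt "-0.508 -0.003 -0.661 -0.071 0 0.084 100" --pt "-0.508 -0.003 -0.661 -0.071 0 0.084 100"

```text
time: 21.75
ee_pos: [0.5, -0.094, 0.2613]
eef_rot: [0.812, 0.474, 0.296, -0.171]
ft_force: [0.0, 0.0, 0.1]
width: 0.0872
```

Emit:
play_rows --pt "-0.716 0.016 -0.469 -0.07 0 0.084 100" --pt "-0.716 0.016 -0.469 -0.07 0 0.084 100" --pt "-0.716 0.016 -0.469 -0.07 0 0.084 100" --pt "-0.716 0.016 -0.469 -0.07 0 0.084 100"

```text
time: 22.25
ee_pos: [0.419, -0.2428, 0.2392]
eef_rot: [0.85, 0.402, 0.308, -0.146]
ft_force: [0.1, 0.4, -0.1]
width: 0.0872
```

Emit:
play_rows --pt "-0.72 0.171 -0.153 0 0 0 100" --pt "-0.72 0.171 -0.153 0 0 0 100" --pt "-0.72 0.171 -0.153 0 0 0 100" --pt "-0.72 0.171 -0.153 0 0 0 100"

```text
time: 22.75
ee_pos: [0.3645, -0.3632, 0.1697]
eef_rot: [0.849, 0.403, 0.308, -0.148]
ft_force: [-0.1, 0.6, 0.9]
width: 0.0871
```

Emit:
play_rows --pt "-0.096 0.001 0.565 0 0 0 100" --pt "-0.096 0.001 0.565 0 0 0 100" --pt "-0.096 0.001 0.565 0 0 0 100" --pt "-0.096 0.001 0.565 0 0 0 100"

```text
time: 23.25
ee_pos: [0.4024, -0.3179, 0.0738]
eef_rot: [0.848, 0.405, 0.31, -0.147]
ft_force: [-0.2, 0.2, 0.7]
width: 0.0869
```

```bash
python3 - <<'E'
from h import *
s=avg(6)
no=np.zeros((420,560),bool)
c=eyes.camera("scene"); m=reg(c,"meter",proj(c,[.428,-.284,.02])[0]); print(fit([(c,m,no)],MET,(.428,-.284,.89)))
yaw=.89;q=rot(yaw,np.radians(40)); off=-.004; p=np.array([.428+off*np.cos(yaw),-.2845+off*np.sin(yaw),.026])
plan([(p,q)],s)
E
```

```text
avg [ 0.4018 -0.3191  0.074 ] sd [0.0002 0.0002 0.0002] [-0.12  0.12  0.05]
(array([ 0.4264256 , -0.28415021,  0.8205462 ]), np.float64(0.09150717407464981))
[-0.003, -0.008, 0.31, 0.002, -0.0, 0.0] rows>=1.0
```

Emit:
play_rows --pt "-0.003 -0.008 0.1 0 0 0 100" --pt "-0.003 -0.008 0.2 0 0 0 100" --pt "-0.003 -0.008 0.31 0 0 0 100" --pt "-0.003 -0.008 0.31 0 0 0 100"

```text
time: 24.15
ee_pos: [0.4254, -0.2849, 0.0234]
eef_rot: [0.848, 0.404, 0.309, -0.148]
ft_force: [-0.3, -0.9, 0.4]
width: 0.0875
```

Emit:
play_rows --pt "0 0 0 0 0 0 70" --pt "0 0 0 0 0 0 55" --pt "0 0 0 0 0 0 45" --pt "0 0 0 0 0 0 20" --pt "0 0 0 0 0 0 20" --squeeze 45

```text
time: 24.78
ee_pos: [0.4251, -0.2871, 0.0251]
eef_rot: [0.848, 0.404, 0.309, -0.147]
ft_force: [-0.3, -0.1, 0.6]
width: 0.0498
```

Emit:
play_rows --pt "0 0 0 0 0 0 20" --pt "0 0 0 0 0 0 20" --pt "0.096 0 -0.115 0 0 0 20" --pt "0.192 0 -0.23 0 0 0 20" --pt "0.192 0 -0.23 0 0 0 20"

```text
time: 25.4
ee_pos: [0.4254, -0.2877, 0.0862]
eef_rot: [0.848, 0.404, 0.31, -0.146]
ft_force: [-0.5, -0.0, -2.6]
width: 0.0497
```

```bash
python3 - <<'E'
from h import *
s=avg(4); print(r.read_state()["width"]); p,q=s; y=-q.apply([0,1,0]); yaw=np.arctan2(-y[0],y[1]); print("yaw",yaw,"roll",y[2])
no=np.zeros((420,560),bool); z=p[2]-.026
for n in("scene","top"):
    c=eyes.camera(n)
    try:
        m=reg(c,"meter",proj(c,p)[0]); f,e=fit([(c,m,no)],MET,(p[0]+.004*np.cos(yaw),p[1]+.004*np.sin(yaw),yaw),z)
        d=f[:2]-p[:2]; print(n,f.round(4),e,"off x %.4f y %.4f"%(d@[np.cos(yaw),np.sin(yaw)],d@[-np.sin(yaw),np.cos(yaw)]))
    except Exception as ex: print(n,ex)
    im=cv2.resize(c["image"],None,fx=4,fy=4,interpolation=cv2.INTER_CUBIC)
    h=cv2.convexHull(np.round((proj(c,place(MET[0],(p[0]+.004*np.cos(yaw),p[1]+.004*np.sin(yaw),yaw),z))*4+1.5)*16).astype(np.int32)); cv2.polylines(im,[h],True,(255,0,0),1,cv2.LINE_AA,4)
    u,v=(proj(c,p)[0]*4).astype(int); u=max(u,200);v=max(v,200); np.save("m_%s.npy"%n,im[v-200:v+200,u-200:u+200])
cv2.imwrite("pics/m.png",np.hstack([np.load("m_scene.npy"),np.load("m_top.npy")])[:,:,::-1])
E
```

```text
avg [ 0.4248 -0.2867  0.0842] sd [0.0002 0.0002 0.0005] [ 0.26 -0.08 -2.18]
0.04950590245251526
yaw 0.888755420715262 roll -0.00039608709665894803
scene [ 0.4261 -0.2794  0.7922] 0.12343036383390427 off x 0.0065 y 0.0037
top [ 0.4298 -0.2853  0.9157] 0.2403154969215393 off x 0.0043 y -0.0030
```

```bash
python3 - <<'E'
from h import *
Y=1.233;q=rot(Y,np.radians(40)); s=avg(2); xr=np.array([np.cos(Y),np.sin(Y),0]); O=np.array([.597,.1815,0])
P=lambda x,z: O+x*xr+[0,0,z]
m=Ro.concatenate([s[1],q]).mean()
plan([([.43,-.24,.22],s[1]),([.48,-.12,.25],m),(P(-.20,.22),q),(P(-.12,.17),q),(P(-.0045,.16),q)],s)
E
```

```text
avg [ 0.4247 -0.2871  0.0844] sd [0.     0.     0.0001] [-0.14 -0.18 -2.32]
[0.588, -0.128, -0.391, 0.0, 0.0, 0.0] rows>=2.3 
[0.574, -0.184, 0.286, 0.071, -0.0, -0.084] rows>=2.1 
[0.375, -0.054, 0.511, 0.07, -0.0, -0.084] rows>=2.0 
[0.146, -0.0, 0.449, 0.0, -0.0, 0.0] rows>=1.5 
[0.41, -0.0, 0.41, 0.0, -0.0, 0.0] rows>=1.9
```

Emit:
play_rows --pt "0.2 -0.04 -0.13 0 0 0 20" --pt "0.4 -0.085 -0.26 0 0 0 20" --pt "0.588 -0.128 -0.391 0 0 0 20" --pt "0.588 -0.128 -0.391 0 0 0 20"

```text
time: 26.4
ee_pos: [0.431, -0.2399, 0.2234]
eef_rot: [0.847, 0.405, 0.311, -0.146]
ft_force: [-0.2, -0.1, -3.3]
width: 0.0499
```

Emit:
play_rows --pt "0.19 -0.06 0.095 0.024 0 -0.028 20" --pt "0.38 -0.12 0.19 0.047 0 -0.056 20" --pt "0.574 -0.184 0.286 0.071 0 -0.084 20" --pt "0.574 -0.184 0.286 0.071 0 -0.084 20"

```text
time: 26.9
ee_pos: [0.4808, -0.1168, 0.25]
eef_rot: [0.809, 0.478, 0.295, -0.174]
ft_force: [-0.1, -0.6, -3.0]
width: 0.05
```

Emit:
play_rows --pt "0.125 -0.018 0.17 0.023 0 -0.028 20" --pt "0.25 -0.036 0.34 0.047 0 -0.056 20" --pt "0.375 -0.054 0.511 0.07 0 -0.084 20" --pt "0.375 -0.054 0.511 0.07 0 -0.084 20"

```text
time: 27.4
ee_pos: [0.5304, -0.0051, 0.2179]
eef_rot: [0.766, 0.545, 0.277, -0.199]
ft_force: [-0.5, -1.3, -2.9]
width: 0.0496
```

Emit:
play_rows --pt "0.07 0 0.22 0 0 0 20" --pt "0.146 0 0.449 0 0 0 20" --pt "0.146 0 0.449 0 0 0 20" --pt "0.146 0 0.449 0 0 0 20"

```text
time: 27.9
ee_pos: [0.5572, 0.0662, 0.1699]
eef_rot: [0.767, 0.542, 0.279, -0.197]
ft_force: [-0.5, -0.1, -1.8]
width: 0.0497
```

Emit:
play_rows --pt "0.1 0 0.1 0 0 0 20" --pt "0.2 0 0.2 0 0 0 20" --pt "0.3 0 0.3 0 0 0 20" --pt "0.41 0 0.41 0 0 0 20" --pt "0.41 0 0.41 0 0 0 20"

```text
time: 28.52
ee_pos: [0.5954, 0.1817, 0.1599]
eef_rot: [0.765, 0.545, 0.279, -0.199]
ft_force: [-0.2, 0.0, -2.4]
width: 0.0497
```

```bash
python3 - <<'E'
from h import *
Y=1.233;q=rot(Y,np.radians(40)); eyes.camera("top");eyes.camera("top");s=avg(5); xr=np.array([np.cos(Y),np.sin(Y),0]); O=np.array([.597,.1815,0])
P=lambda x,z: O+x*xr+[0,0,z]
c=eyes.camera("scene"); A=(.597,.181,1.233)
for l,B in(("meter",MET),):
  try:
    oc=dil(sil(c,RACK[1:]+[box(-.045,.015,-.155,.155,.329,.37)],A)>0,5)
    m=reg(c,l,proj(c,[.6,.185,.155])[0]); f,e=fit([(c,m,oc)],B,A,s[0][2]-.026); print(l,f.round(4),e)
  except Exception as ex: print(ex)
plan([(P(-.0045,.137),q)],s)
E
```

```text
avg [0.5958 0.1768 0.1604] sd [0.     0.0003 0.0001] [-0.34  0.07 -1.9 ]
meter [0.5789 0.1916 0.8106] 0.2697916626930237
[-0.074, -0.002, 0.091, 0.001, -0.0, -0.0] rows>=0.4
```

Emit:
play_rows --pt "-0.037 -0.001 0.045 0 0 0 20" --pt "-0.074 -0.002 0.091 0 0 0 20" --pt "-0.074 -0.002 0.091 0 0 0 20" --pt "-0.083 -0.002 0.103 0 0 0 20" --pt "-0.083 -0.002 0.103 0 0 0 20"

```text
time: 29.6
ee_pos: [0.5955, 0.1778, 0.1339]
eef_rot: [0.767, 0.543, 0.28, -0.197]
ft_force: [0.5, 0.3, -1.0]
width: 0.049
```

Emit:
play_rows --pt "-0.003 0 0.004 0 0 0 20" --pt "-0.003 0 0.004 0 0 0 20" --pt "-0.003 0 0.004 0 0 0 20"

```text
time: 29.98
ee_pos: [0.5955, 0.178, 0.1331]
eef_rot: [0.767, 0.543, 0.28, -0.197]
ft_force: [-0.1, 0.4, -2.0]
width: 0.0496
```

Emit:
play_rows --pt "-0.003 0 0.004 0 0 0 20" --pt "-0.003 0 0.004 0 0 0 20" --pt "-0.003 0 0.004 0 0 0 20"

```text
time: 30.35
ee_pos: [0.5955, 0.178, 0.1319]
eef_rot: [0.767, 0.543, 0.28, -0.197]
ft_force: [0.7, 0.7, -1.9]
width: 0.0494
```

Emit:
play_rows --pt "-0.002 0 0.002 0 0 0 20" --pt "-0.002 0 0.002 0 0 0 20" --pt "-0.002 0 0.002 0 0 0 20"

```text
time: 30.72
ee_pos: [0.5955, 0.1779, 0.1314]
eef_rot: [0.767, 0.543, 0.28, -0.197]
ft_force: [0.1, -0.1, -2.7]
width: 0.0497
```

Emit:
play_rows --pt "-0.002 0 0.002 0 0 0 20" --pt "-0.002 0 0.002 0 0 0 20" --pt "-0.002 0 0.002 0 0 0 20"

```text
time: 31.1
ee_pos: [0.5956, 0.1779, 0.1312]
eef_rot: [0.766, 0.543, 0.28, -0.198]
ft_force: [-2.7, -0.4, 1.9]
width: 0.0496
```

Emit:
play_rows --pt "0 0 0 0 0 0 60" --pt "0 0 0 0 0 0 75" --pt "0 0 0 0 0 0 90" --pt "0 0 0 0 0 0 100" --pt "0 0 0 0 0 0 100"

```text
time: 31.72
ee_pos: [0.5955, 0.1779, 0.1308]
eef_rot: [0.767, 0.543, 0.28, -0.197]
ft_force: [0.3, -0.1, 0.8]
width: 0.0826
```

Emit:
play_rows --pt "0 0 0 0 0 0 100" --pt "0 0 -0.1 0 0 0 100" --pt "0 0 -0.3 0 0 0 100" --pt "0 0 -0.6 0 0 0 100" --pt "0 0 -0.9 0 0 0 100"

```text
time: 32.35
ee_pos: [0.5563, 0.0676, 0.2699]
eef_rot: [0.767, 0.543, 0.279, -0.197]
ft_force: [1.8, 0.7, 0.3]
width: 0.0869
```

```bash
python3 - <<'E'
from h import *
avg(3); A=(.597,.181,1.233); no=np.zeros((420,560),bool)
C=[eyes.camera("scene"),eyes.camera("top")]; o=[]
for i,c in enumerate(C):
    oc=dil(sil(c,RACK[1:]+[box(-.045,.015,-.155,.155,.329,.37)],A)>0,5)
    for l,B,z,p0 in(("meter",MET,.106,A),("mic",MIC,.003,(.469,-.061,0))):
        try:
            m=reg(c,l,proj(c,[p0[0],p0[1],z+.03])[0]); f,e=fit([(c,m,oc if l=="meter" else no)],B,p0,z); print(i,l,f.round(4),round(e,3))
        except Exception as ex: print(i,l,ex)
    im=cv2.resize(c["image"],None,fx=4,fy=4,interpolation=cv2.INTER_CUBIC)
    for P,z,col in((MET[0],.106,(255,0,0)),(TUN[0],.06,(0,255,255)),(RACK[0],0,(0,255,0))):
        h=cv2.convexHull(np.round((proj(c,place(P,A,z))*4+1.5)*16).astype(np.int32)); cv2.polylines(im,[h],True,col,1,cv2.LINE_AA,4)
    u,v=(proj(c,[A[0],A[1],.1])[0]*4).astype(int); u-= 60 if i==0 else -100
    o.append(im[v-270:v+230,u-200:u+200])
cv2.imwrite("pics/z.png",np.hstack(o)[:,:,::-1])
E
```

```text
avg [0.5582 0.0635 0.2738] sd [0.0003 0.0022 0.0019] [ 1.1  -2.5   1.19]
0 meter [0.5921 0.1819 1.2279] 0.033
0 mic [ 0.4686 -0.059   0.0037] 0.185
1 meter [0.595  0.1813 1.2459] 0.064
1 mic [ 0.4714 -0.0579  0.054 ] 0.093
```

View pics/z.png

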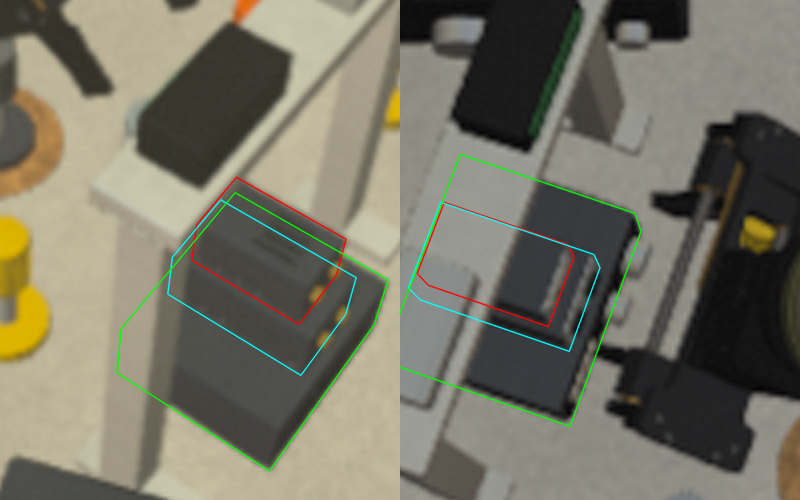

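```bash
python3 -c "
from bench import job
print(job.close_job())"
```

```text
the job is handed in; nothing more can be done
None
```

The job is done and handed in at about 33 s, well under the 72 s limit. The mic stands on the cork mat, the tuner is on the amplifier, and the meter is on the tuner. Each was lowered in roughly 1 mm steps until it touched, then released. The gripper ended clear of everything, and the largest contact force I read was about 12 N.

**Last checks:**
- **Mic:** it looked upright and centred over the mat in both views just before it was set down. The final fits put it within about 3 mm of the mat centre in the scene view and 5 mm in the top view, where I measured the mat by hand.
- **Tuner:** it sits within about 1.5 mm and 1° of the amplifier's centre and yaw in the scene view after release. The overlay agreed in both views.
- **Meter:** it is within about 3–4 mm of centre and 1° of square in both final views.

**Checks that failed or disagreed:**
- The first mic fit failed because the shelf hid the mic in the top view. I used the scene view instead.
- The meter's yaw fits on the desk ranged from 0.82 to 0.92 rad. I gripped at 0.89 and relied on the jaws to square it.
- The meter fit while it was held over the stack was unusable because the fingers hid it.

I did not measure the other things at the end. No move went near them, and no unexpected contact force showed.

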